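Slide tray past the sprung gate of a slide scanner

ROBOT

A 6-joint arm with a two-finger parallel gripper is mounted at the origin on the work surface. World frame = base frame: x ahead of the robot, y to its left, z up, the work surface at z = 0. Lengths are in mm, angles in degrees, forces in N, time in s.
With the tool pointing down it reaches from about 350 to 850 mm from the base axis. Payload 8.1 kg.
Tool frame: the origin (TCP) lies at the very end of the fingers, on their centre line; the grasp point (between the pads) lies 19 mm behind it; z points along the fingers, y is the direction in which the jaws open and shut (so a half turn about z gives the same grasp; the last joint's range is limited). The gripper opens to 85 mm and grips with 20 to 120 N. Pads are 22 mm wide; open, the fingers measure 114 mm over their backs; the gripper's body (76 mm by 85 mm) begins 54 mm behind the grasp point. The pads swing forward as they close: fully open they stand 13 mm farther back than shut.
Start: joints at [69.362, 7.471, 85.268, -0, 87.261, -4.893], TCP at [162.791, 577.498, 231.292] pointing down, gripper open.
Joint ranges: [-169.43, 169.43], [-51.17, 129.36], [1.28, 143.12], [-76.62, 256.62], [0, 156.53], [-152.29, 152.29]. Speed limits (degrees/s): [136.94, 136.94, 159.86, 180, 180, 180].

INTERFACE

Orientations are given as [roll, pitch, yaw] about the fixed x, y, z axes, in that order (R = Rz(yaw) Ry(pitch) Rx(roll)).
In Python, from bench import sensors, viewer, job gives the robot as it stands.
- The arm moves only by the shell command python3 -m pendant 'ROWS' [FORCE]. ROWS is JSON, one flat list of numbers, 5 for each row, row after row: the shift along the world's x, y, z in mm, then the turn about the world's z in rad, then the finger opening in mm, from 0 to 85.4. In form: [x, y, z, twist, hand, x, y, z, twist, hand, ...]. A call has 1 to 12 rows; each row shifts and turns the pose as measured when the row begins; what a row does not reach is not made up. A row lasts 1/12 s, in which the tool goes at most 41.7 mm and 7.16 degrees, less where a joint would pass 70% of its speed; a pose out of reach is approached as far as the arm can. A call with a gripper value outside its range is refused whole. The fingers move at their own pace and stop on an object; FORCE is the grip in N (left out, the last holds). Time passes only in rows, so rows that do not move let the fingers close. It gives the time, the measured TCP pose, the force and the opening at its end, in the units of the state.
- sensors.sense(): the state, without advancing time (a new reading comes with each control period).
- viewer.snapshot(name): name is "scene" or "side" or "wrist"; returns a dict with "frame" (400x640x3 uint8, blue, green, red), "z_map" (400x640 float32, mm along the optical axis (not along the pixel's ray), 0 where there is no reading), "fx", "fy", "cx", "cy" (pixels), "view" (4x4, takes a point from world to camera coordinates). Camera axes: x right, y down, z forward; pixel columns grow to the right and rows downward; lengths in mm; the calibration is good to about 2 mm. The wrist camera is an equidistant fisheye: a pixel r from the principal point sees the ray r / f radians off the axis. A picture is of the moment at which its call begins.
- job.hand_in(): hands the job in, once; it reports no verdict.
The state is a dict: "time": time; "joint_pos": joint angles; "qd": joint speeds; "joint_efforts": joint torques, N m; "tool_pos": TCP position; "tcp_rot": TCP orientation; "ft_force": force on the tool from outside, world axes, zero at the start; "wrist_torque": the same for the moment, N m; "finger_gap": finger opening in mm.
Only numpy, scipy, OpenCV 4.12 (cv2) and the standard library are available. Lean on these libraries where they do the work, as an engineer would, in place of code of your own. Each camera call takes 0.05 s, during which the arm holds its last target.

TASK

Load the pale blue slide tray into the slide scanner: press the gate's yellow-striped bar down with one fingertip so that the red gate sinks into the floor of the chute, and while you keep it down with that fingertip push the tray along the chute with the other fingertip, past the gate, until it rests against the end stop. Then let go, so that the gate springs fully up again behind the tray. Only push the tray, never lift or tip it, and leave the other things on the bench where they are.

Things in the scene. Friction and masses are not known exactly. Their poses are not given: they have to be found in the camera images.
- chute: Level open-topped chute fixed to the bench. Origin: centre line, at the gate slot, bench height; x = pushing direction, towards the white scanner housing (from x = 151 mm, 125 mm high, 200 wide); z up. Deck top at z = 50 mm, x from -205 mm (open end) to 150. White walls 6 mm thick, top at z = 70 mm, inner faces at y = -35 and +35 mm. Hinge bearings outside the -y wall, out to y = -112, up to z = 60 mm.
- chute_end_stop (a point): Foot of the black rubber end stop's face, on the deck's centre line, at chute x = 135 mm, z = 50 mm; the stop is 20 mm high. With the tray against it, the tray's origin is at chute x = 85 mm and its rear face at chute x = 35 mm, clear of the gate.
- tray: Loose pale blue slide tray with two glass slides lying in it, 100 mm long (its x, along the chute), 66 mm wide (y), 24 mm high, about 0.25 kg; slides with friction on the deck. Origin: centre of its underside. It starts on the deck upstream of the gate (origin at chute x between about -105 and -62 mm), its x axis along the chute's.
- gate (a joint): Angle of the hinged gate, rad: 0 = up (sprung shut, blocks the chute; the tray cannot push it open); grows as the bar is pressed down; from 0.30 the red leaf is below the deck and the way is free; hard limit 0.45. Hinge line parallel to chute x, at chute y = -100, z = 55 mm. Spring, pressed 40 mm from the hinge: about 3 N to start, 5.5 N at 0.30, 7 N at 0.45. Stays down only while held.
- gate_bar (a point): Point to press on the bar's top, mid-length, 40 mm from the hinge (chute x = -62, y = -60 mm). The bar is a white flap, yellow stripe on top, chute x -173 to 49 mm, reaching 54 mm from its hinge, one rigid part with the gate; press or slide anywhere along it. Up: slopes 0.3 rad, point 70 mm above bench. At gate 0.30: level, 58.5 mm above bench, 8.5 above the deck; at 0.45: 52.5 mm.
- gate_leaf (a point): Upper free corner of the red gate leaf. The leaf is 6 mm thick, at chute x = 0, and spans the chute from the bar-side wall to about chute y = +8 mm; when up it stands 18 to 30 mm above the deck. Its slot in the deck is 10 mm wide.
- tip_box: Bystander: closed clear and blue box, 117 x 82 x 72 mm; leave it where it is. Origin: centre of its underside.
- stain_bottle: Bystander: small amber bottle, 38 mm across, 85 mm high; leave it where it is. Origin: centre of its underside.
- beaker: Bystander: glass beaker, 64 mm across, 85 mm high; leave it where it is. Origin: centre of its underside.
- dish: Bystander: shallow round dish, 60 mm across, 14 mm high; leave it where it is. Origin: centre of its underside.
- marker: Bystander: white marker with a blue cap, lying, about 118 mm long, 13 mm thick; leave it where it is. Origin: centre of its underside.
- reagent_jar: Bystander: glass jar with white cap, 60 mm across, 75 mm high; leave it where it is. Origin: centre of its underside.
- slide_box: Bystander: green box, 100 x 85 x 35 mm; leave it where it is. Origin: centre of its underside.
Mind the look-alikes: they are no part of the job. Of the things like the tray, leave any that is orange or purple; of the rest the larger one is meant.

How it is judged (in metres and radians):
On the way, in this order (a step that is already met when the one before it is completed fails the run):
1. A finger holds the gate's bar down, gate sunk, while the tray is still upstream of the gate (value of joint gate above 0.28 rad and contact force between the fingers and gate above 0.5 N and x of tray in the frame of chute below -0.045 m), for 0.1 s.
2. The tray is pushed past the gate while a finger still holds the gate down (value of joint gate above 0.28 rad and contact force between the fingers and gate above 0.5 N and x of tray in the frame of chute above 0.03 m), for 0.05 s.
At the end, for the whole second after the job is handed in: The tray lies flat in the chute against the end stop (within 5 mm), at rest, and the gate is fully up again behind it (under 0.03 rad) (x of tray in the frame of chute between 0.08 and 0.09 m and y of tray in the frame of chute between -0.006 and 0.006 m and z of tray in the frame of chute between 0.045 and 0.055 m and angle between tray's own z axis and vertical below 0.06 rad and linear speed of tray below 0.01 m/s and value of joint gate below 0.03 rad); the robot touches nothing.
It fails at once if The tray is lifted (12 mm) or tipped (0.25 rad) (z of tray in the frame of chute above 0.062 m or angle between tray's own z axis and vertical above 0.25 rad).
It fails at once if A bystander is moved by more than 20 mm or tipped over (distance of any of tip_box, stain_bottle, beaker, dish, marker, reagent_jar, slide_box from where it was at the start of the episode above 0.02 m or angle between any of tip_box, stain_bottle, beaker, dish, marker, reagent_jar, slide_box's own z axis and vertical above 0.4 rad).
It also fails if it takes over 48 s, if anything falls off the work surface, if the arm or the gripper's body presses on something with over 40 N, if the wrist force passes 120 N, or if a joint passes its speed limit or range.

## Working session

There is one attempt and no reset: what is moved stays moved. The work goes in short steps, Python scripts to look and compute and a shell command to move; the robot and the scene stay as the last step left them, time stands still between calls to the robot, and variables do not carry over. Pictures are saved under pics/ and viewed, and the job is handed in when it is done.

```bash
mkdir -p pics; ls
python3 - <<'E'
from bench import sensors, viewer
import cv2,numpy as np
print(sensors.sense())
for n in ["scene","side","wrist"]:
    s=viewer.snapshot(n); cv2.imwrite(f"pics/{n}0.png",s["frame"]); np.savez(f"{n}0.npz",**s)
    print(n,s["fx"],s["cx"],s["cy"],np.round(s["view"],3).tolist())
E
```

```text
pics
{'time': 0.0, 'joint_pos': array([ 6.93617843e+01,  7.51393168e+00,  8.53300779e+01,  2.47835586e-04,
        8.72620062e+01, -4.89241748e+00]), 'qd': array([ 0.01548992, -0.04540648, -0.01775986, -0.00576817,  0.04566473,
        0.04052982]), 'joint_efforts': array([ 3.15874504e-04, -5.69407225e+01, -5.00549626e+01, -1.77431452e-04,
        1.50914333e-02, -1.75243525e-05]), 'tool_pos': array([162.59569079, 576.97106254, 230.24904829]), 'tcp_rot': array([-1.79894392e+02, -9.28818702e-03,  1.64254181e+02]), 'ft_force': array([ 0.2132295 , -0.00163423,  0.01247537]), 'wrist_torque': array([-0.0333187 , -0.02367416,  0.02423935]), 'finger_gap': 85.1241619221823}
scene 400.64994459186613 318.10733271672376 202.0110990926759 [[-0.262, 0.965, -0.021, 279.862], [0.662, 0.163, -0.732, -283.412], [-0.703, -0.205, -0.681, 1276.386], [0.0, 0.0, 0.0, 1.0]]
side 402.41900599414345 327.8277985375054 201.5759934146667 [[-0.962, -0.272, -0.008, 507.544], [-0.185, 0.676, -0.713, 250.873], [0.199, -0.685, -0.701, 881.918], [0.0, 0.0, 0.0, 1.0]]
wrist 309.70691628693146 316.97924487463746 206.91967233853896 [[0.271, 0.963, -0.003, -598.897], [0.91, -0.255, 0.327, -42.499], [0.314, -0.091, -0.945, 381.996], [0.0, 0.0, 0.0, 1.0]]
```

View pics/scene0.png

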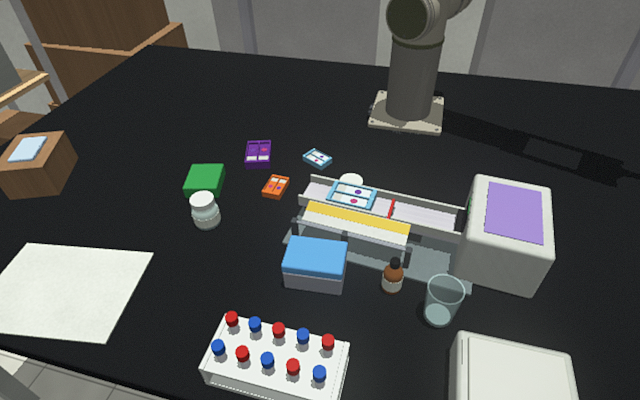

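View pics/side0.png

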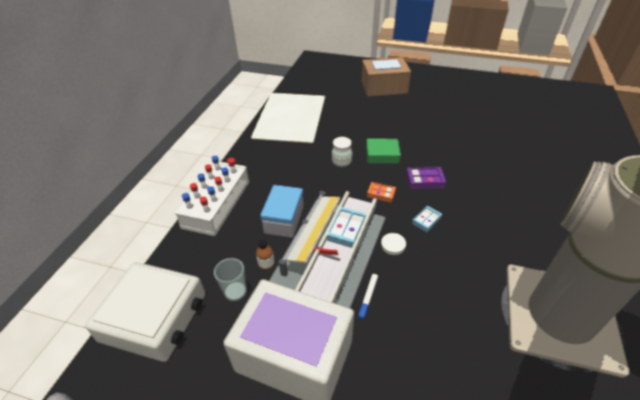

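View pics/wrist0.png

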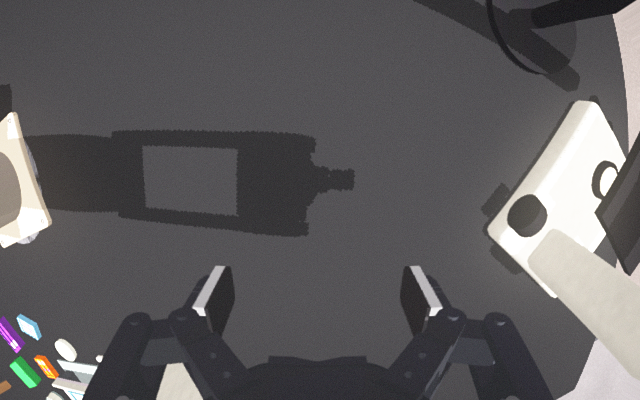

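The scene view shows the chute running right (about world +y) from (305,185) to the scanner at (470,220). The tray is at (352,195), the red leaf at (391,208) and the yellow bar at (355,222). Next I measure the chute pose.

```bash
cat > h.py <<'E'
import numpy as np,cv2
def cloud(s):
    z=s["z_map"].astype(float);v,u=np.mgrid[0:400,0:640]
    x=(u-s["cx"])/s["fx"]*z;y=(v-s["cy"])/s["fy"]*z
    P=np.stack([x,y,z],-1);V=np.asarray(s["view"]);W=(P-V[:3,3])@V[:3,:3]
    W[z<=0]=np.nan
    return W
def ray(s,u,v,h):
    V=np.asarray(s["view"]);R=V[:3,:3];c=-R.T@V[:3,3]
    d=R.T@np.array([(u-s["cx"])/s["fx"],(v-s["cy"])/s["fy"],1.]);return c+d*(h-c[2])/d[2]
def proj(s,p):
    V=np.asarray(s["view"]);q=V[:3,:3]@np.asarray(p,float)+V[:3,3]
    return np.array([s["fx"]*q[0]/q[2]+s["cx"],s["fy"]*q[1]/q[2]+s["cy"]])
E
python3 - <<'E'
from h import *
for n,(a,b,c,d) in {"scene":(270,150,490,300),"side":(250,170,410,310)}.items():
    s=dict(np.load(n+"0.npz"));im=s["frame"]
    W=cloud(s);hsv=cv2.cvtColor(im,cv2.COLOR_BGR2HSV)
    reg=np.zeros(im.shape[:2],bool);reg[b:d,a:c]=1
    for nm,lo,hi in [("yellow",(20,110,90),(34,255,255)),("red",(0,170,60),(6,255,255)),("blue",(90,40,120),(115,200,255)),]:
        m=(cv2.inRange(hsv,lo,hi)>0)&reg
        k,l,st,ce=cv2.connectedComponentsWithStats(m.astype(np.uint8))
        for i in range(1,k):
            if st[i,4]<15: continue
            P=W[l==i];P=P[~np.isnan(P[:,0])]
            print(n,nm,st[i],np.round(np.median(P,0)),np.round(np.percentile(P,2,axis=0)),np.round(np.percentile(P,98,axis=0)))
            if st[i,4]>60:
                r=cv2.minAreaRect(P[:,:2].astype(np.float32));print("  rect",r)
    cv2.imwrite(f"pics/{n}_c.png",cv2.resize(im[b:d,a:c],None,fx=3.6,fy=3.6,interpolation=cv2.INTER_CUBIC))
E
```

```text
scene yellow [ 305  201  106   34 1008] [566. -47.  70.] [ 548. -158.   65.] [583.  55.  74.]
  rect ((563.9734497070312, -62.33061981201172), (243.9031219482422, 41.79751205444336), 79.20034790039062)
scene red [387 199   8  19  44] [527.  14.  74.] [506.  11.  66.] [548.  18.  80.]
scene blue [303 150  29  16 120] [ 313. -211.   15.] [ 267. -252.   -2.] [ 343. -172.   18.]
  rect ((296.93145751953125, -211.6026611328125), (91.45403289794922, 67.10848236083984), 59.989990234375)
scene blue [326 181  51  28 393] [501. -73.  73.] [ 461. -130.   52.] [536. -25.  75.]
  rect ((498.1327209472656, -80.55326843261719), (111.27980041503906, 73.69380187988281), 84.76728820800781)
scene blue [ 281  235   67   41 2099] [ 686. -109.   71.] [ 595. -169.    7.] [725. -53.  73.]
  rect ((656.04150390625, -122.16734313964844), (141.71507263183594, 136.8519287109375), 5.396114826202393)
side yellow [297 196  41  66 518] [566. -40.  71.] [ 550. -161.   66.] [583.  54.  75.]
  rect ((565.5506591796875, -91.4195556640625), (299.1521911621094, 37.616294860839844), 89.7808837890625)
side red [321 249  14   4  28] [524.  16.  71.] [508.  13.  65.] [540.  18.  78.]
side blue [ 260  185   43   40 1199] [ 680. -101.   72.] [ 641. -210.    1.] [725. -51.  75.]
  rect ((701.2525634765625, -146.60848999023438), (112.05760192871094, 197.34063720703125), 5.818894863128662)
side blue [328 207  37  40 316] [501. -38.  73.] [ 467. -126.   55.] [535. -24.  77.]
  rect ((500.6181335449219, -76.06712341308594), (103.20260620117188, 64.39732360839844), 84.52581787109375)
side blue [360 303   8   7  42] [417.  98.  13.] [411.  90.   9.] [423. 107.  15.]
```

View pics/scene_c.png

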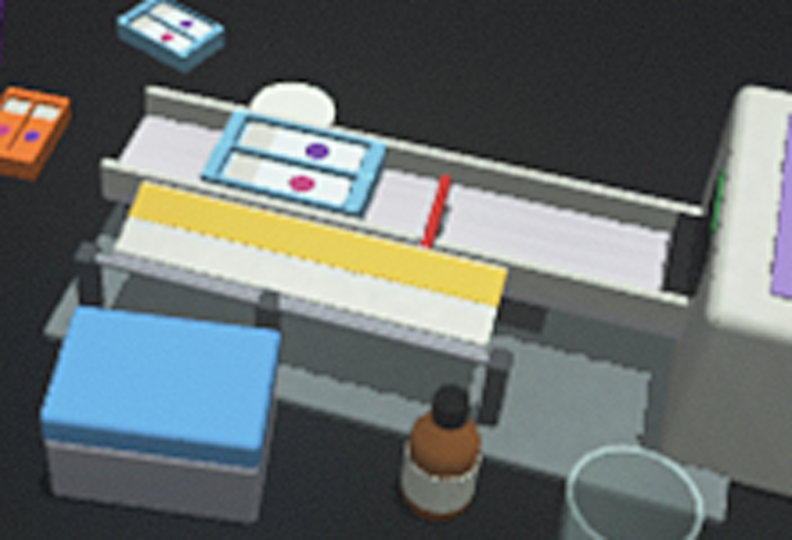

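View pics/side_c.png

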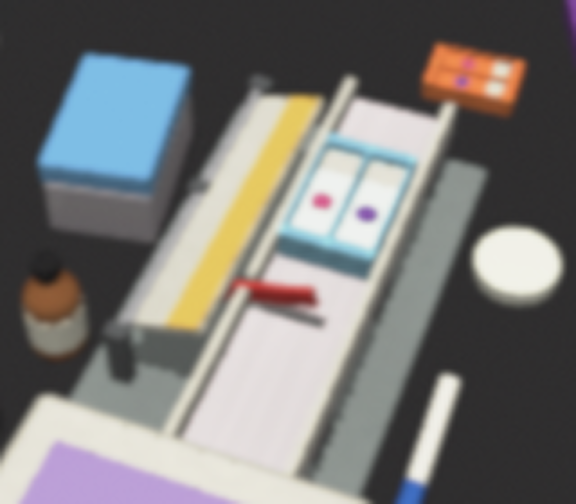

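Run:
```python
from h import *
for n,(a,b,c,d) in {"scene":(290,165,480,270),"side":(270,180,400,310)}.items():
    s=dict(np.load(n+"0.npz"));W=cloud(s);im=s["frame"]
    hsv=cv2.cvtColor(im,cv2.COLOR_BGR2HSV)
    # initial: dir 84.8deg, tray centre (500,-77)
    th=np.radians(84.7);ex=np.array([np.cos(th),np.sin(th)]);ey=np.array([-ex[1],ex[0]])
    P=W[b:d,a:c].reshape(-1,3);H=hsv[b:d,a:c].reshape(-1,3)
    X=(P[:,:2]-[500,-77])@ex;Y=(P[:,:2]-[500,-77])@ey
    m=(abs(P[:,2]-70)<2.5)&(X>-130)&(X<210)&(H[:,1]<50)
    for lo,hi in [(30,50),(-50,-30)]:
        k=m&(Y>lo)&(Y<hi)
        for it in range(3):
            p=np.polyfit(X[k],Y[k],1); k=k&(abs(Y-np.polyval(p,X))<5)
        print(n,"wall",k.sum(),p,"deg",84.7+np.degrees(np.arctan(p[0])),"X ext",np.percentile(X[k],[0,1,99,100]),"std",(Y[k]-np.polyval(p,X[k])).std())
    # depth start of deck (z~50)
    k=(abs(P[:,2]-50)<3)&(abs(Y)<28);print(" deck X",np.percentile(X[k],[0,1,2,98,99]))
    # tray rim z ~74
    k=(abs(P[:,2]-74)<3)&(abs(Y)<36)&(X>-80)&(X<70)&(H[:,1]>50)&(H[:,0]>85)&(H[:,0]<120)
    print(" tray X",np.percentile(X[k],[1,5,95,99]),"Y",np.percentile(Y[k],[1,5,95,99]))
    k=(H[:,1]>150)&((H[:,0]<7))&(P[:,2]>55);print(" red X",np.percentile(X[k],[5,50,95]),"Y",np.percentile(Y[k],[5,95]),P[k,2].max())
    k=(H[:,1]>110)&((H[:,0]>20)&(H[:,0]<34))&(P[:,2]>60);print(" yel X",np.percentile(X[k],[0,1,99,100]),"Y",np.percentile(Y[k],[5,95]))
```

```text
scene wall 277 [-5.73322671e-03  3.63484221e+01] deg 84.371513905395 X ext [-109.69018099 -107.14611926  207.78393543  209.93290742] std 2.397399231964374
scene wall 385 [-3.09612069e-03 -3.96399907e+01] deg 84.5226059187101 X ext [-110.91125745 -105.96169043  206.65834138  208.9186733 ] std 2.404442813748287
 deck X [-110.97788681 -108.12425657 -105.41473189  225.17603594  227.31956356]
 tray X [-47.51965587 -46.14061977  50.05467531  51.46568852] Y [-35.42386776 -34.87140662  29.63652472  32.11641971]
 red X [91.30410907 93.65400864 95.80870448] Y [-37.16701151   2.38399633] 80.88355048598339
 yel X [-85.08236515 -77.04617867 140.19618178 142.14355353] Y [-72.7798855  -53.57756561]
side wall 296 [-1.91643780e-03  3.68099869e+01] deg 84.59019633668395 X ext [-109.97963771 -105.65104726  207.55235389  209.52957075] std 1.9845168783102256
side wall 271 [-1.73348133e-03 -3.91579866e+01] deg 84.60067893529069 X ext [-113.01160333 -107.00596305  207.10046884  208.88930503] std 1.984893165337521
 deck X [-113.86746294 -110.04329499 -107.36174569  200.44371813  202.29777541]
 tray X [-48.64968439 -48.08583703  50.65495014  51.47101732] Y [-31.10557407 -29.58109328  29.26642     31.00347559]
 red X [93.56881749 94.99495418 96.20154504] Y [-31.31637095   3.03951602] 82.55682316349036
 yel X [-80.04532358 -77.94975751 138.6767324  140.39312153] Y [-71.89328544 -54.04481587]
```

```bash
cat >> h.py <<'E'
TH=np.radians(84.5);EX=np.array([np.cos(TH),np.sin(TH)]);EY=np.array([-EX[1],EX[0]]);O=np.array([510.7,16.4])
def c2w(x,y): return O+x*EX+y*EY
def w2c(p): d=np.asarray(p)[:2]-O; return np.array([d@EX,d@EY])
def st():
    from bench import sensors
    s=sensors.sense();p=s["tool_pos"];f=s["ft_force"]
    print("t",round(s["time"],2),"w",np.round(p,1),"chute",np.round(w2c(p),1),"jaw dir",round((s["tcp_rot"][2]-90)%180-174.5,2),"rp",np.round(s["tcp_rot"][:2],1),"F chute",np.round([f[:2]@EX,f[:2]@EY,f[2]],2),"gap",round(s["finger_gap"],1))
    return s
E
python3 -m pendant '[18,-36,0,-0.07,60, 18,-36,0,-0.07,60, 18,-36,0,-0.07,60, 18,-36,0,-0.07,60, 18,-36,0,-0.07,60, 18,-36,0,-0.07,60, 18,-36,0,-0.07,60, 18,-36,0,-0.07,60, 18,-36,0,-0.07,60, 18,-36,0,-0.07,60]' 20; python3 -c "from h import *;st();print(c2w(-162,-32))"
```

```text
time: 0.98
tool_pos: [339.6, 206.6, 222.8]
tcp_rot: [-179.5, -0.1, 123.2]
ft_force: [1.5, 0.5, -0.1]
finger_gap: 60.0
t 0.98 w [339.6 206.6 222.8] chute [172.9 188.6] jaw dir -141.34 rp [-1.795e+02 -1.000e-01] F chute [ 0.61 -1.49 -0.08] gap 60.0
[ 527.02566644 -147.92124822]
```

```bash
python3 -m pendant '[18,-34,0,-0.065,60, 18,-34,0,-0.065,60, 18,-34,0,-0.065,60, 18,-34,0,-0.065,60, 18,-34,0,-0.065,55, 18,-34,0,-0.065,50, 18,-34,0,-0.065,50, 18,-34,0,-0.065,50, 18,-34,0,-0.065,50, 18,-34,0,-0.065,50]'; python3 -c "from h import *;st()"
```

```text
time: 1.82
tool_pos: [522.8, -154.1, 222.0]
tcp_rot: [-179.7, -0.1, 83.8]
ft_force: [0.3, 0.2, 0.9]
finger_gap: 49.8
t 1.82 w [ 522.8 -154.1  222. ] chute [-168.5  -28.4] jaw dir -0.66 rp [-1.797e+02 -1.000e-01] F chute [ 0.25 -0.29  0.88] gap 49.8
```

```bash
python3 -m pendant '[4,6,-25,0.0115,50, 0,0,-30,0,50, 0,0,-30,0,50, 0,0,0,0,50, 0,0,0,0,50]'
python3 - <<'E'
from h import *
from bench import viewer
st()
for n in ["scene","side","wrist"]:
    s=viewer.snapshot(n); np.savez(f"{n}1.npz",**s)
    im=s["frame"]
    if n=="scene": im=cv2.resize(im[60:300,240:560],None,fx=2.4,fy=2.4,interpolation=cv2.INTER_CUBIC)
    if n=="side": im=cv2.resize(im[60:300,240:560],None,fx=2.4,fy=2.4,interpolation=cv2.INTER_CUBIC)
    cv2.imwrite(f"pics/{n}1.png",im)
E
```

```text
time: 2.23
tool_pos: [529.4, -158.4, 134.5]
tcp_rot: [-179.8, 0.1, 83.6]
ft_force: [0.9, -0.4, 1.7]
finger_gap: 49.9
t 2.23 w [ 529.4 -158.4  134.5] chute [-172.2  -35.4] jaw dir -0.89 rp [-1.798e+02  1.000e-01] F chute [-0.33 -0.93  1.67] gap 49.9
```

View pics/scene1.png

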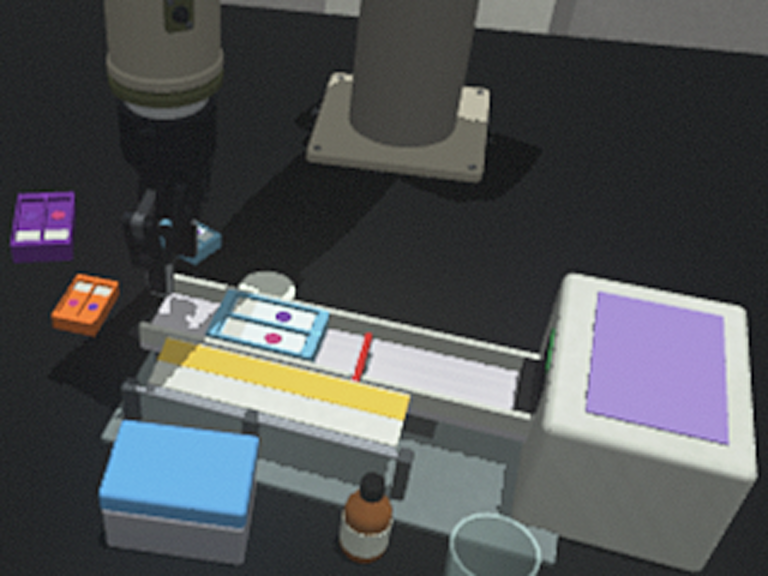

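View pics/side1.png

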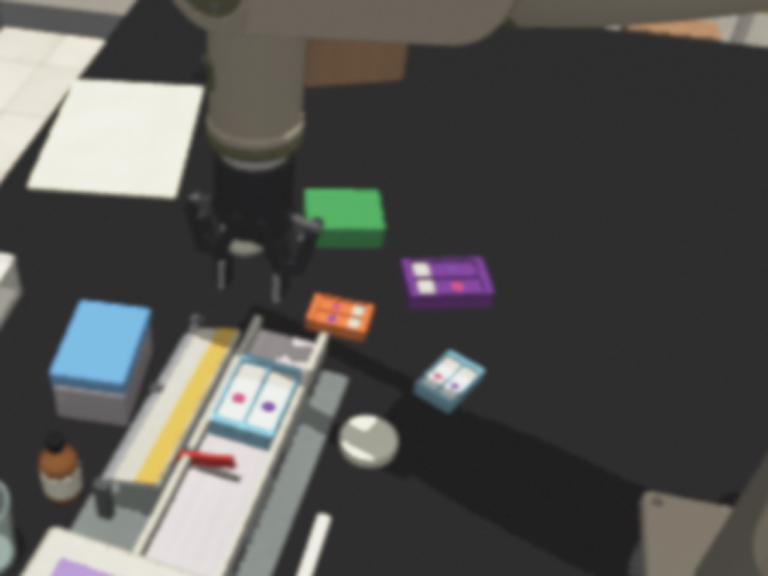

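View pics/wrist1.png

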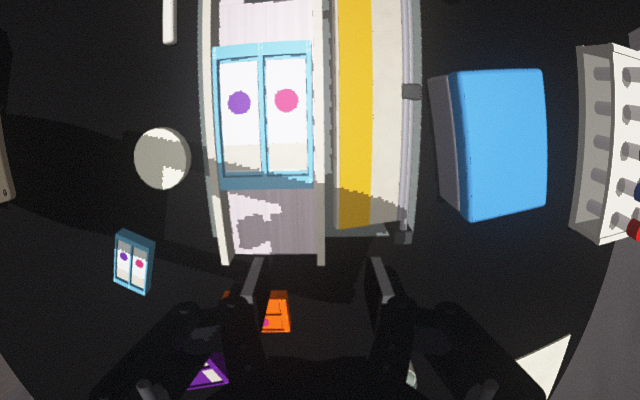

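Run:
```python
from h import *
for n in ["scene","side"]:
    s=dict(np.load(n+"1.npz"));W=cloud(s).reshape(-1,3)
    C=(W[:,:2]-O)@np.stack([EX,EY],1)
    k=(abs(C[:,0]+172)<45)&(abs(C[:,1]+35)<60)&(W[:,2]>110)&(W[:,2]<175)
    for nm,q in [("push",k&(C[:,1]>-35)),("bar",k&(C[:,1]<=-35))]:
        if q.sum()<5: print(n,nm,q.sum());continue
        z=W[q,2];c=C[q];zm=z.min();t=z<zm+14
        print(n,nm,q.sum(),"zmin",np.round(np.sort(z)[:6],1),"tip x",np.round([c[t,0].min(),c[t,0].max()],1),"y",np.round([c[t,1].min(),c[t,1].max()],1))
s=dict(np.load("wrist1.npz"));z=s["z_map"].astype(float);v,u=np.mgrid[0:400,0:640]
du,dv=u-s["cx"],v-s["cy"];r=np.hypot(du,dv)+1e-9;t=r/s["fx"];R=z*np.tan(t)
P=np.stack([R*du/r,R*dv/r,z],-1);P[(z<=0)|(t>1.5)]=np.nan;V=s["view"]
W=((P-V[:3,3])@V[:3,:3])
C=(W[...,:2]-O)@np.stack([EX,EY],1)
hsv=cv2.cvtColor(s["frame"],cv2.COLOR_BGR2HSV)
m=(hsv[...,0]>90)&(hsv[...,0]<115)&(hsv[...,1]>70)&(u>205)&(u<320)&(v<195)
print("tray wrist",np.round(np.nanpercentile(C[m],[1,5,95,99],axis=0),1).tolist(),np.nanmedian(W[m][:,2]))
m=(hsv[...,0]>20)&(hsv[...,0]<34)&(hsv[...,1]>110)&(u>300)&(u<400)
print("yel wrist",np.round(np.nanpercentile(C[m],[1,5,95,99],axis=0),1).tolist())
k=(W[...,2]<175)&(W[...,2]>95)&(abs(C[...,0]+172)<60)&(abs(C[...,1]+35)<70)
for a,b in[(200,320),(320,440)]:
    q=k&(u>a)&(u<b);zz=W[q][:,2]
    if len(zz):
        tt=zz<zz.min()+12;print(a,len(zz),np.sort(zz)[:5].round(1),C[q][tt].min(0).round(1),C[q][tt].max(0).round(1))
```

```text
scene push 126 zmin [137.8 138.7 138.7 138.9 139.  139.3] tip x [-178.3 -158.2] y [-12.   -5.7]
scene bar 123 zmin [137.1 137.6 137.8 138.  138.4 138.6] tip x [-179.9 -159. ] y [-74.7 -64. ]
side push 68 zmin [140.6 140.6 140.8 144.4 144.8 145. ] tip x [-172.5 -158. ] y [-8.6  4. ]
side bar 86 zmin [138.5 139.1 140.5 140.9 141.7 143.1] tip x [-181.7 -160. ] y [-71.8 -59.2]
tray wrist [[-143.9, -32.1], [-142.6, -30.5], [-47.7, 32.6], [-45.6, 33.9]] 74.04493417206527
yel wrist [[-173.4, -73.0], [-165.6, -72.0], [-23.0, -51.5], [-16.4, -50.5]]
200 1415 [138.6 138.6 139.  139.2 139.5] [-182.9  -10.6] [-159.7    3.2]
320 1419 [138.4 138.5 138.8 138.9 139.4] [-183.4  -73.5] [-160.5  -59.5]
```

Checks agree across the three views. The fingertips span chute x -182 to -160, y -10 to 3 (pusher) and -73 to -60 (bar), about 3.5 mm above the TCP. The tray's rear face is at -142.5.

```bash
python3 -m pendant '[-1,5,0,0.008,50, -1,4,-10,0.007,50, 0,0,-15,0,50, 0,0,-12,0,50, 0,0,0,0,50, 0,0,0,0,50]'; python3 -c "from h import *;st()"
```

```text
time: 2.88
tool_pos: [533.2, -148.0, 105.9]
tcp_rot: [179.2, 0.3, 84.8]
ft_force: [-0.1, 0.4, 0.6]
finger_gap: 50.0
t 2.88 w [ 533.2 -148.   105.9] chute [-161.5  -38.1] jaw dir 0.31 rp [179.2   0.3] F chute [0.44 0.09 0.56] gap 50.0
```

```bash
python3 -m pendant '[0,0,0,0,50, 0,0,0,0,50]' >/dev/null; python3 -c "from h import *;st()";python3 -m pendant '[0,0,0,0,50, 0,0,0,0,50]' >/dev/null; python3 -c "from h import *;st()"
```

```text
t 3.05 w [ 533.3 -147.7  106.4] chute [-161.2  -38.2] jaw dir 0.34 rp [179.2   0.3] F chute [-0.16 -0.65 -0.64] gap 50.1
t 3.22 w [ 533.8 -148.   107.4] chute [-161.4  -38.8] jaw dir 0.34 rp [179.1   0.3] F chute [-0.03  0.1  -0.28] gap 50.3
```

```bash
python3 -m pendant '[-4,0,0,-0.003,50, -3,0,-8,-0.003,50, 0,0,-12,0,50, 0,0,-12,0,50]'; python3 -c "from h import *;st()"
```

```text
time: 3.55
tool_pos: [528.9, -149.3, 77.4]
tcp_rot: [178.7, 0.4, 84.4]
ft_force: [-0.0, 0.0, -0.6]
finger_gap: 49.8
t 3.55 w [ 528.9 -149.3   77.4] chute [-163.2  -34. ] jaw dir -0.06 rp [178.7   0.4] F chute [ 0.04  0.05 -0.6 ] gap 49.8
```

```bash
python3 -m pendant '[-1,0,-10,0,50, -1,0,-10,0,50]'; python3 -c "from h import *;st()"
python3 - <<'E'
from h import *
from bench import viewer
for n in ["scene","side"]:
    s=viewer.snapshot(n); np.savez(f"{n}2.npz",**s)
    cv2.imwrite(f"pics/{n}2.png",cv2.resize(s["frame"][130:290,260:500],None,fx=3.3,fy=3.3,interpolation=cv2.INTER_CUBIC))
E
```

```text
time: 3.72
tool_pos: [525.9, -149.1, 54.3]
tcp_rot: [178.8, 0.4, 84.4]
ft_force: [-3.3, 1.7, 7.0]
finger_gap: 50.4
t 3.72 w [ 525.9 -149.1   54.3] chute [-163.3  -31. ] jaw dir -0.07 rp [178.8   0.4] F chute [1.37 3.42 6.97] gap 50.4
```

View pics/scene2.png

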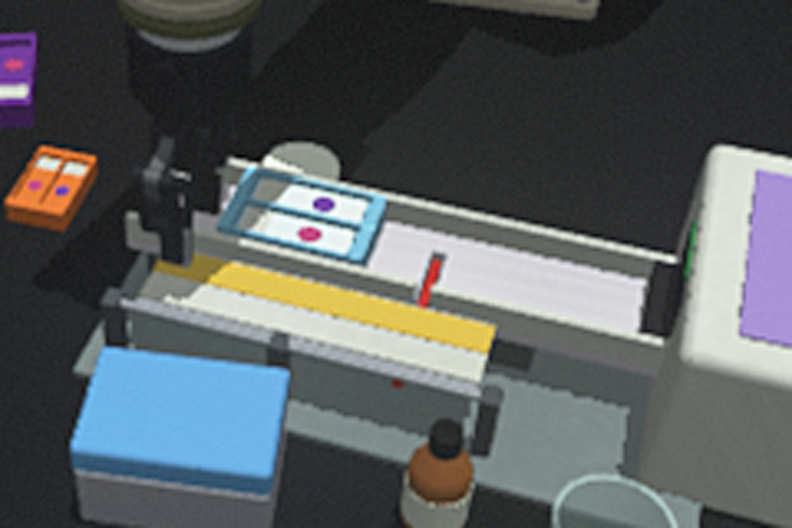

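View pics/side2.png

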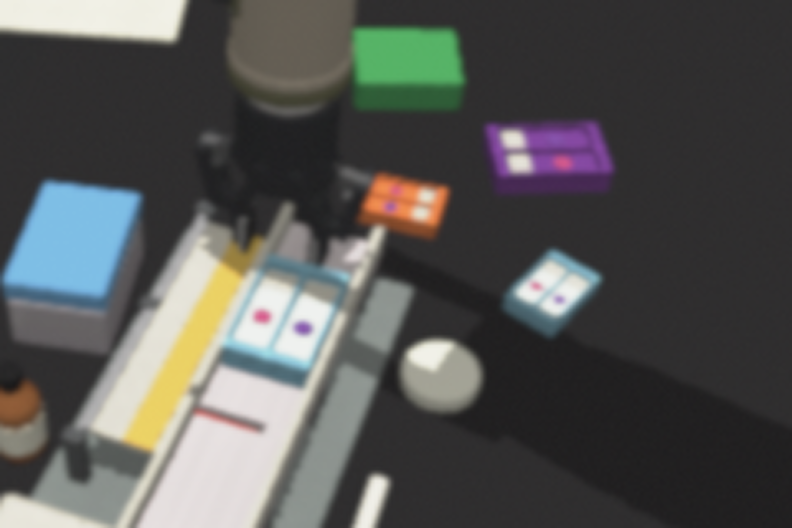

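The leaf is nearly sunk: side view (230,418) shows a thin red line in the slot. I press a bit deeper.

```bash
python3 -m pendant '[0,0,-2,0,50, 0,0,-0.5,0,50]'; python3 -c "from h import *;st()"
python3 - <<'E'
from h import *
from bench import viewer
s=viewer.snapshot("scene");t=viewer.snapshot("side")
a=cv2.resize(s["frame"][190:250,290:440],None,fx=5,fy=5,interpolation=cv2.INTER_CUBIC)
b=cv2.resize(t["frame"][200:260,270:420],None,fx=5,fy=5,interpolation=cv2.INTER_CUBIC)
cv2.imwrite("pics/p3.png",np.vstack([a,b])[:600])
W=cloud(t);C=(W[...,:2]-O)@np.stack([EX,EY],1)
for y0 in (-54,-65,-75,-90):
    k=(abs(C[...,1]-y0)<4)&(C[...,0]>-130)&(C[...,0]<40);print(y0,np.nanmedian(W[k][:,2]).round(1))
E
```

```text
time: 3.98
tool_pos: [525.3, -148.9, 50.7]
tcp_rot: [178.9, 0.4, 84.4]
ft_force: [-2.5, 0.5, 7.5]
finger_gap: 49.9
t 3.98 w [ 525.3 -148.9   50.7] chute [-163.1  -30.3] jaw dir -0.08 rp [178.9   0.4] F chute [0.22 2.58 7.45] gap 49.9
-54 304.4
-65 57.5
-75 57.4
-90 57.8
```

View pics/p3.png

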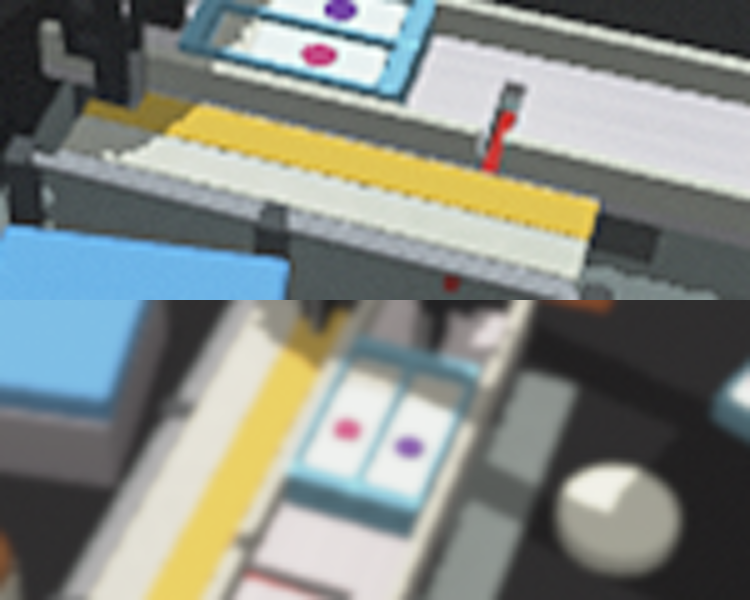

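```bash
python3 -m pendant '[0.3,0,-1,0,50, 1,6,-0.2,0,50, 1,6,-0.2,0,50, 1,6,-0.2,0,50]'; python3 -c "from h import *;st()"
python3 - <<'E'
from h import *
from bench import viewer
s=viewer.snapshot("scene");t=viewer.snapshot("side")
for n,s in (("scene",s),("side",t)):
    W=cloud(s);C=(W[...,:2]-O)@np.stack([EX,EY],1)
    for y0 in (-52,-65,-75,-90):
        k=(abs(C[...,1]-y0)<4)&(C[...,0]>-110)&(C[...,0]<40)&(W[...,2]<80)&(W[...,2]>45);print(n,y0,np.nanmedian(W[k][:,2]).round(1))
    hsv=cv2.cvtColor(s["frame"],cv2.COLOR_BGR2HSV)
    k=(hsv[...,0]>90)&(hsv[...,0]<115)&(hsv[...,1]>60)&(abs(W[...,2]-74)<3)&(abs(C[...,1])<33)&(C[...,0]<100)
    print("tray x",np.nanpercentile(C[k][:,0],[1,99]).round(1))
E
```

```text
time: 4.42
tool_pos: [529.6, -134.9, 52.2]
tcp_rot: [178.8, 0.7, 84.3]
ft_force: [-2.7, -6.4, 6.4]
finger_gap: 50.2
t 4.42 w [ 529.6 -134.9   52.2] chute [-148.8  -33.3] jaw dir -0.18 rp [178.8   0.7] F chute [-6.66  2.08  6.41] gap 50.2
scene -52 55.4
scene -65 56.1
scene -75 56.2
scene -90 57.0
tray x [-135.   -35.1]
side -52 56.9
side -65 57.2
side -75 57.5
side -90 58.1
tray x [-135.8  -34.4]
```

The bar is held at about 0.34 rad and the tray is now moving with the pusher. I continue in short batches.

```bash
python3 -m pendant '[0.6,8,-1.2,0,50, 0.6,8,-0.7,0,50, 0.6,8,-0.7,0,50, 0.6,8,-0.7,0,50]'; python3 -c "from h import *;st()"
```

```text
time: 4.85
tool_pos: [534.6, -109.6, 53.3]
tcp_rot: [178.5, 1.4, 84.2]
ft_force: [-3.4, -7.5, 6.8]
finger_gap: 49.8
t 4.85 w [ 534.6 -109.6   53.3] chute [-123.1  -35.9] jaw dir -0.3 rp [178.5   1.4] F chute [-7.75  2.64  6.78] gap 49.8
```

```bash
cat > chk.py <<'E'
from h import *
from bench import viewer
st()
for n in ("scene","side"):
    s=viewer.snapshot(n)
    W=cloud(s);C=(W[...,:2]-O)@np.stack([EX,EY],1);r=[]
    for y0 in (-52,-65,-75,-90):
        k=(abs(C[...,1]-y0)<4)&(C[...,0]>-170)&(C[...,0]<45)&(W[...,2]<80)&(W[...,2]>45);r.append(np.nanmedian(W[k][:,2]).round(1))
    hsv=cv2.cvtColor(s["frame"],cv2.COLOR_BGR2HSV)
    k=(hsv[...,0]>90)&(hsv[...,0]<115)&(hsv[...,1]>60)&(abs(W[...,2]-74)<3)&(abs(C[...,1])<33)&(C[...,0]<145)
    print(n,r,"tray x",np.nanpercentile(C[k][:,0],[1,99]).round(1),"z",np.nanmedian(W[k][:,2]).round(1))
    np.savez("last_"+n+".npz",**s)
E
python3 -m pendant '[-2,0,-3,0,50, 0,0,-1,0,50]'; python3 chk.py
```

```text
time: 5.02
tool_pos: [534.8, -109.3, 51.6]
tcp_rot: [178.2, 1.4, 84.2]
ft_force: [-5.8, 0.0, 8.2]
finger_gap: 49.9
t 5.02 w [ 534.8 -109.3   51.6] chute [-122.8  -36.1] jaw dir -0.26 rp [178.2   1.4] F chute [-0.55  5.82  8.18] gap 49.9
scene [np.float64(54.7), np.float64(55.9), np.float64(56.2), np.float64(56.8)] tray x [-108.9   -8.2] z 73.4
side [np.float64(55.9), np.float64(56.9), np.float64(57.0), np.float64(57.5)] tray x [-110.1   -8.5] z 74.2
```

```bash
python3 -m pendant '[-0.3,12,-1.2,0,50, -0.3,12,-1.2,0,50, -0.3,12,-1.2,0,50]'; python3 chk.py
```

```text
time: 5.37
tool_pos: [537.5, -78.9, 52.1]
tcp_rot: [177.7, 1.8, 84.0]
ft_force: [-0.9, -6.7, 6.2]
finger_gap: 50.2
t 5.37 w [537.5 -78.9  52.1] chute [-92.3 -35.8] jaw dir -0.47 rp [177.7   1.8] F chute [-6.73  0.28  6.25] gap 50.2
scene [np.float64(55.8), np.float64(56.5), np.float64(56.5), np.float64(57.1)] tray x [-78.9  21.3] z 73.3
side [np.float64(56.6), np.float64(57.5), np.float64(57.4), np.float64(58.1)] tray x [-77.   23.4] z 74.1
```

```bash
python3 -m pendant '[-1,18,-1.4,0.002,50, 0,18,-1.4,0.002,50, 0,18,-1.4,0.002,50]'; python3 chk.py
```

```text
time: 5.72
tool_pos: [541.2, -28.8, 52.6]
tcp_rot: [177.2, 2.2, 84.2]
ft_force: [-0.2, -6.8, 6.5]
finger_gap: 50.0
t 5.72 w [541.2 -28.8  52.6] chute [-42.1 -34.7] jaw dir -0.26 rp [177.2   2.2] F chute [-6.79 -0.48  6.45] gap 50.0
scene [np.float64(56.7), np.float64(57.2), np.float64(56.9), np.float64(57.1)] tray x [-27.7  70.6] z 73.4
side [np.float64(57.6), np.float64(58.1), np.float64(57.9), np.float64(58.3)] tray x [-24.9  76.4] z 74.0
```

```bash
python3 -m pendant '[0,0,-2.5,0,50, 0,12,-1.6,0.002,50, 0,12,-1.6,0.002,50]'; python3 chk.py
```

```text
time: 6.07
tool_pos: [544.6, -5.4, 50.7]
tcp_rot: [176.8, 2.4, 84.6]
ft_force: [-2.1, -11.0, 11.9]
finger_gap: 49.8
t 6.07 w [544.6  -5.4  50.7] chute [-18.5 -35.9] jaw dir 0.08 rp [176.8   2.4] F chute [-11.14   1.04  11.94] gap 49.8
scene [np.float64(54.4), np.float64(55.7), np.float64(55.8), np.float64(56.8)] tray x [-3.5 94.2] z 73.3
side [np.float64(55.4), np.float64(56.9), np.float64(56.9), np.float64(57.7)] tray x [-3.8 96.6] z 74.3
```

```bash
python3 -m pendant '[-1,8,0.3,0,50, -1,12,-0.8,0,50]'; python3 chk.py
```

```text
time: 6.33
tool_pos: [545.5, 13.2, 52.6]
tcp_rot: [176.4, 2.5, 84.6]
ft_force: [-0.5, -5.8, 4.7]
finger_gap: 49.6
t 6.33 w [545.5  13.2  52.6] chute [  0.2 -35. ] jaw dir 0.07 rp [176.4   2.5] F chute [-5.85 -0.03  4.69] gap 49.6
scene [np.float64(57.1), np.float64(57.6), np.float64(57.1), np.float64(57.3)] tray x [ 15.9 112.8] z 73.2
side [np.float64(58.1), np.float64(58.5), np.float64(58.2), np.float64(58.3)] tray x [ 15.6 115.8] z 74.4
```

```bash
python3 -m pendant '[0,2,-2,0,50, 0,9,-1.2,0,50]'; python3 chk.py
```

```text
time: 6.6
tool_pos: [547.6, 23.4, 51.9]
tcp_rot: [176.2, 2.7, 84.6]
ft_force: [-1.7, -7.0, 7.1]
finger_gap: 50.0
t 6.6 w [547.6  23.4  51.9] chute [ 10.5 -36.1] jaw dir 0.12 rp [176.2   2.7] F chute [-7.11  1.05  7.06] gap 50.0
scene [np.float64(56.4), np.float64(57.0), np.float64(56.8), np.float64(57.3)] tray x [ 26.5 123.2] z 73.4
side [np.float64(57.5), np.float64(58.2), np.float64(57.7), np.float64(58.0)] tray x [ 26.5 122. ] z 74.3
```

```bash
python3 -m pendant '[-0.5,6,-1.4,0,50, -0.5,6,-0.8,0,50]'; python3 chk.py
```

```text
time: 6.87
tool_pos: [549.2, 33.8, 52.2]
tcp_rot: [175.9, 2.9, 84.6]
ft_force: [-7.8, -30.9, 8.6]
finger_gap: 49.9
t 6.87 w [549.2  33.8  52.2] chute [ 21.  -36.6] jaw dir 0.1 rp [175.9   2.9] F chute [-31.46   4.85   8.56] gap 49.9
scene [np.float64(56.7), np.float64(57.3), np.float64(57.1), np.float64(57.2)] tray x [ 37.1 134.1] z 73.4
side [np.float64(57.9), np.float64(58.4), np.float64(57.8), np.float64(58.3)] tray x [ 32.5 114.2] z 74.0
```

The push force jumped to 31 N and the tray's rear is at about 36, so it is at the stop. I ease back slightly, then lift straight up.

```bash
python3 -m pendant '[0,-2,-0.5,0,50]'; python3 -c "from h import *;st()"
```

```text
time: 7.05
tool_pos: [549.7, 31.6, 52.4]
tcp_rot: [175.9, 2.9, 84.7]
ft_force: [-2.0, 5.6, 6.3]
finger_gap: 49.9
t 7.05 w [549.7  31.6  52.4] chute [ 18.8 -37.3] jaw dir 0.17 rp [175.9   2.9] F chute [5.34 2.53 6.3 ] gap 49.9
```

```bash
python3 -m pendant '[0,0,8,0,50, 0,0,12,0,50, 0,0,20,0,50, 0,0,25,0,50, 0,0,30,0,50, 0,0,30,0,50]'; python3 chk.py
python3 - <<'E'
from h import *
a=[]
for n,(x,y) in {"scene":(270,150),"side":(250,180)}.items():
    s=np.load("last_"+n+".npz")["frame"];a.append(cv2.resize(s[y:y+120,x:x+240],None,fx=2.5,fy=2.5,interpolation=cv2.INTER_CUBIC))
cv2.imwrite("pics/p5.png",np.vstack(a))
E
```

```text
time: 7.55
tool_pos: [543.2, 31.8, 176.6]
tcp_rot: [176.8, 3.0, 84.7]
ft_force: [-0.3, 0.3, 0.1]
finger_gap: 50.3
t 7.55 w [543.2  31.8 176.6] chute [ 18.4 -30.8] jaw dir 0.2 rp [176.8   3. ] F chute [0.32 0.34 0.1 ] gap 50.3
scene [np.float64(72.5), np.float64(68.8), np.float64(65.3), np.float64(60.6)] tray x [ 34.7 133.9] z 73.4
side [np.float64(73.5), np.float64(70.2), np.float64(66.4), np.float64(61.8)] tray x [ 33.9 114.4] z 74.0
```

View pics/p5.png

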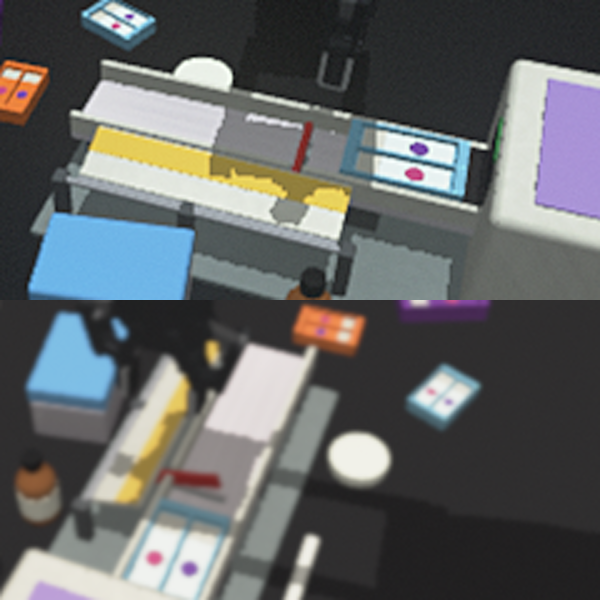

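The tray lies flat at chute x 34 to 134, against the stop. The red leaf is fully up behind it at (305,145), the bar slopes as at the start, and the robot is clear.

```bash
python3 -m pendant '[0,0,5,0,50, 0,0,0,0,50, 0,0,0,0,50]' >/dev/null; python3 chk.py
python3 - <<'E'
from h import *
for n in ("scene","side"):
    a=np.load(n+"0.npz");b=np.load("last_"+n+".npz");r=[]
    W0=cloud(a);W1=cloud(b)
    for w in (W0,W1):
        C=(w[...,:2]-O)@np.stack([EX,EY],1)
        r.append([np.nanmedian(w[(abs(C[...,1]-y)<4)&(C[...,0]>-170)&(C[...,0]<-40)&(w[...,2]<80)&(w[...,2]>45)][:,2]).round(1) for y in(-52,-65,-75,-90)])
    print(n,r)
E
python3 -c "from bench import job;print(job.hand_in())"
```

```text
t 7.9 w [547.2  32.2 189.6] chute [ 19.2 -34.8] jaw dir 0.18 rp [176.    2.9] F chute [ 0.07  0.73 -0.78] gap 50.1
scene [np.float64(72.6), np.float64(69.0), np.float64(65.4), np.float64(60.5)] tray x [ 34.7 133.9] z 73.4
side [np.float64(73.5), np.float64(69.9), np.float64(66.5), np.float64(61.7)] tray x [ 33.  115.3] z 74.3
scene [[np.float64(72.7), np.float64(68.9), np.float64(65.3), np.float64(60.6)], [np.float64(72.6), np.float64(68.9), np.float64(65.5), np.float64(60.3)]]
side [[np.float64(73.7), np.float64(70.3), np.float64(66.5), np.float64(61.5)], [np.float64(73.6), np.float64(70.0), np.float64(66.7), np.float64(61.9)]]
the job is handed in; nothing more can be done
None
```

The tray is loaded: it rests flat against the end stop with the gate sprung up behind it. I handed the job in at 7.9 s; no verdict is reported.

One fingertip held the bar down at an estimated gate angle of 0.30–0.35 rad. The other pushed the tray from chute x of about -92 mm until the push force jumped to about 31 N at the stop. I then eased back 2 mm and lifted straight up.

**Last checks, before handing in:**
- **Tray:** the scene camera puts it at chute x 35 to 134 mm, so its origin is at about 84 mm. Its rim is at 73–74 mm, so it lies flat. The side camera confirmed only the rear end, at 33 mm; it read the front at about 115 mm, probably because the scanner housing hides it.
- **Gate:** the bar's heights match the starting pictures within 0.4 mm, so the gate is fully up.
- **Robot:** it is clear of everything and the force reading is about zero.
- **Bystanders:** those in view in the last pictures looked unmoved, but I did not measure them.

**Disagreements:**
- The gate angle is only an estimate from depth points on the bar. It came close to 0.30 rad for a moment around tray x = 65 mm, but was about 0.35 rad at x = 46 mm, already past the gate.
- The tool tilted by up to 4° during the push.
- The downward force rose to 12 N once, which may have been a light touch on the deck.

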